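# Fit the last eyecup and hold the curing box open

## Robot

A 6-joint arm with a two-finger parallel gripper is mounted at the origin on the work surface. World frame = base frame: x ahead of the robot, y to its left, z up, the work surface at z = 0. Lengths are in m, angles in rad, forces in N, time in s.
With the tool pointing down it reaches from about 0.25 to 0.775 m from the base axis. Payload 4 kg.
Tool frame: the origin (TCP) lies at the centre of the arm's flange, where the gripper is bolted on; the fingertips stand 199 mm ahead of it and the grasp point (between the pads) lies 180 mm ahead of it; z points along the fingers, y is the line along which they close (so a half turn about z gives the same grasp; the last joint's range is limited). The gripper opens to 94 mm and grips with 3 to 60 N. Pads are 16 mm wide; open, the fingers measure 119 mm over their backs; the gripper's body (75 mm by 177 mm) begins 78 mm behind the grasp point.
Start: joints at [-1.306, 0.087, 1.371, -0, 1.684, -0.103], TCP at [0.198, -0.513, 0.405] pointing down, gripper open.
Joint ranges: [-3.1, 3.1], [-0.76, 2.03], [0.27, 2.55], [-1.08, 4.22], [0.17, 2.65], [-2.57, 2.57]. Speed limits (rad/s): [2.79, 2.79, 3.14, 3.14, 3.14, 3.14].

## Interface

Orientations are given as [roll, pitch, yaw] about the fixed x, y, z axes, in that order (R = Rz(yaw) Ry(pitch) Rx(roll)).
In Python, from bench import robot, eyes, models gives the robot as it stands.
- The arm moves only by the tool step_arm, never from a script. Its argument "commands" is a list that holds one entry, the list of rows, each a list of 7 numbers: the shift along the tool's x, y, z in mm, then the turn, a rotation vector about the tool's x, y, z in rad, then the finger opening in mm, from 0 to 94. In form: [[[tx, ty, tz, wx, wy, wz, gripper], ...]]. A call has 1 to 20 rows; each row shifts and turns the commanded pose from where the row before left it, along the tool's axes as they then stand; what a row does not reach is not made up. A row lasts 1/8 s, in which the tool goes at most 62.5 mm and 10.7 degrees, less where a joint would pass 70% of its speed; a pose out of reach is approached as far as the arm can. A call is refused whole if a number of a shift passes 62.5 or a number of a turn 0.188, either way. A call with a gripper value outside its range is refused whole. The fingers move at their own pace and stop on an object; the grip force is fixed at half the most. Time passes only in rows, so rows that do not move let the fingers close. It gives the time, the measured TCP pose, the force, the opening and the grip force at its end, in the units of the state.
- robot.get_obs(): the state, without advancing time (a new reading comes with each control period).
- eyes.snapshot(name): name is "scene" or "side" or "wrist"; returns a dict with "color" (400x640x3 uint8, red, green, blue), "camera_matrix" (3x3 intrinsics, pixels), "eye" and "rotation" of the camera in the world; the wrist camera has in their place "tool_from_camera" (4x4, takes a point from camera to tool coordinates, whose origin is the TCP and whose axes are the flange's). Camera axes: x right, y up, looking along -z (the intrinsics and any distortion apply to the point x, -y, -z); pixel columns grow to the right and rows downward; lengths in m; the calibration is good to about 2 mm. A picture is of the moment at which its call begins: read the wrist's pose just before it. There is no depth.
- robot.close_job(): hands the job in; it is judged then, once.
Trained networks look in a picture, given as the dict that the camera call returned (one of the last four; its "shot" number tells which), for a name from the list of things; names that differ only in an ending like _2 or _b are one class to them, and where a whole thing is asked for, a point or a joint stands for the part that bears it (a point fixed in the world has none). Each returns a list of dicts, best first, with "confidence" (0 to 1); they miss things now and then, are a little off and sometimes report something else, mostly with a low value. They report only what shows in the picture. A call takes as long as a camera call. They do not tell look-alikes from the thing itself.
- models.masks_of(picture, query): "mask" (400x640 bool, what is visible of it) and "xy" ([column, row] in pixels, amid what is visible of it).
- models.tip_of(picture, query): "xy" ([column, row] in pixels: a listed point, or the origin of a listed thing).
The state is a dict: "time": time; "joint_positions": joint angles; "qvel": joint speeds; "joint_torque": joint torques, N m; "tool_pos": TCP position; "ee_rot": TCP orientation; "wrist_force": force on the tool from outside, world axes, zero at the start; "wrist_torque": the same for the moment, N m; "width": finger opening in m; "finger_force": force on a finger pad.
Only numpy, scipy, OpenCV 4.12 (cv2) and the standard library are available. Lean on these libraries where they do the work, as an engineer would, in place of code of your own. Each camera call takes 0.05 s, during which the arm holds its last target. There are 200 camera calls.

## Task

Set the loose brass eyecup on the one open copper barrel in the rack, spigot down the bore, so that it sits home and level, and let go of it. Then open the curing box for me: tug its lid upward by the bar pull before you touch the catch, and if it is caught slide the catch's thumb-piece all the way across to free it; raise the lid about 45 degrees and finish while still holding it there by the pull, so that I can load the barrels. Leave the other barrels and the things on the bench where they are.

Things in the scene. Friction and masses are not known exactly. Their poses are not given: they have to be found in the camera images.
- eyecup: Loose brass eyecup standing upright on the bench. From the bottom up: round spigot 38 mm across, 8 mm high, chamfered foot; flange 54 mm across, 8 to 12 mm above the origin; plain round cup 30 mm across, 12 to 38 mm above the origin: grip it there. About 110 g. Origin: centre of the spigot's underside, z up its axis.
- barrel_open: The copper barrel without an eyecup: upright tube 50 mm across, 150 mm long, wall 3 mm (bore 44 mm), open at the top, 350 g, loose in one of the rack's three holes (play 2 mm each way). Origin: centre of its underside, z up its axis.
- barrel_rim (a point): Centre of the open barrel's top rim, 150 mm above the barrel's origin. With the eyecup home, its flange lies on this rim and the eyecup's origin is 8 mm below this point.
- barrel_a: A finished copper barrel in the rack, the same tube with its brass eyecup already on (eyecup top 180 mm above the origin). Leave it. Origin: centre of its underside.
- barrel_b: The other finished copper barrel in the rack, the same as barrel_a. Leave it. Origin: centre of its underside.
- rack: Fixed beech rack, 70 mm (x) by 270 mm (y), 87 mm high: a base board 12 mm thick on which the barrels stand and a top board with three holes in a row along its y axis, 80 mm apart. Origin: centre of its underside.
- cure: White steel curing box, fixed to the bench: 200 mm front to back (x), 260 mm wide (y), 120 mm high to the top of its walls; on them lies the lid, 10 mm thick, hinged along the back top edge, with an amber window. Its front (-x side, with switch and timer) faces roughly the robot. Origin: centre of its underside; x points from front to back, y to the left as the robot sees it.
- lid (a joint): Opening angle of the lid, rad: 0 shut, grows as its front edge rises, stop at 1.4. About 3 N at the pull raises it and falls shut from any angle when let go. If the catch holds it, it lifts only 0.025 rad (6 mm at the pull) and stops dead (a barely caught one may slip free); if not, it swings freely. Which it is cannot be seen from outside and differs from start to start.
- lid_hinge (a point): Point on the lid's hinge axis, middle of the box's back top edge (100 mm behind the box's centre, 120 mm above its underside). The axis runs along the box's y.
- pull: The lid's bar pull: round steel bar 12 mm thick, 110 mm long along the box's y, 45 mm out in front of the lid's front edge on two thin posts 96 mm apart (bar to lid edge 39 mm clear: one finger goes in there). Origin: middle of the bar, 245 mm in front of the hinge axis and 5 mm above it when shut. It can roll between the fingers as the lid swings.
- thumb (a joint): Travel of the catch's thumb-piece, m: 0 to 0.001 at the start whether or not the lid is caught, 0.016 at its stop. It slides along the box's +y (to the left as the robot sees it), takes 2 to 5 N and stays where it is left. It draws back a bolt hidden under the lid; at full travel the bolt is clear and stays clear.
- thumb_top (a point): Centre of the top of the thumb-piece: a steel block 16 mm (x) by 12 mm (y), 16 mm tall, its top 17 mm above the lid's top face, on a small steel plate near the lid's front edge. At the start, lid shut: 55 mm in front of the box's centre and 8 mm to its -y side. Only it stands up from the lid.
- jar: Screw-top clear jar of glass chips, 66 mm across and 96 mm high. Leave it. Origin: centre of its underside.
- plug: Walnut end plug, 52 mm across and 30 mm high, standing on the bench. Leave it. Origin: centre of its underside.
- glue: Small black glue bottle with a white nozzle, 28 mm across, 70 mm high. Leave it. Origin: centre of its underside.
- collar: Short copper collar (ring), 56 mm across and 18 mm high. Leave it. Origin: centre of its underside.
- driver: Screwdriver with a wooden handle, 170 mm long, lying behind the rack. Leave it. Origin: under its middle.
- mirrors: Three mirror strips taped into a triangular tube 140 mm long and about 35 mm wide, lying at the right of the box. Leave it. Origin: centre of its underside.
- dish: White dish with glass chips, 90 mm across and 24 mm high, behind the rack and box. Leave it. Origin: centre of its underside.
Mind the look-alikes: they are no part of the job. Leave any turquoise look-alike of the eyecup alone.

How it is judged:
On the way, in this order (a step that is already met when the one before it is completed fails the run):
1. the eyecup sits home and level on the open barrel and has been let go (horizontal distance between eyecup and barrel_rim below 0.0045 m and z of eyecup in the frame of barrel_rim between -0.0105 and -0.0065 m and angle between eyecup's own z axis and vertical below 0.07 rad and contact force between the fingers and eyecup below 0.05 N), for 0.3 s.
2. the lid has been tugged up by the pull while the catch was still untouched (value of joint lid above 0.012 rad and value of joint thumb below 0.004 m and contact force between the fingers and pull above 0.5 N), for 0.1 s.
3. the lid is raised about 45 degrees, held by the pull (value of joint lid between 0.6 and 1 rad and contact force between the fingers and pull above 0.5 N), for 0.3 s.
At the end, for the whole second after the job is handed in: The lid is held still at 0.6 to 1.0 rad (34 to 57 degrees) with the fingers in contact with the bar pull, and the eyecup, let go, sits on the open barrel's rim (within 4.5 mm of centre, flange within about 2 mm of the rim, tilt below 0.07 rad), the barrel still upright in its rack (all of step 3 and velocity of joint lid between -0.08 and 0.08 rad/s and horizontal distance between eyecup and barrel_rim below 0.0045 m and z of eyecup in the frame of barrel_rim between -0.0105 and -0.0065 m and angle between each of eyecup, barrel_open's own z axis and vertical below 0.07 rad and horizontal distance between barrel_open and rack below 0.09 m and contact force between the arm and eyecup below 0.05 N); the arm keeps its last pose, push and grip.
It fails at once if a finished barrel is shifted or tipped (distance of any of barrel_a, barrel_b from where it was at the start of the episode above 0.015 m or angle between any of barrel_a, barrel_b's own z axis and vertical above 0.15 rad).
It fails at once if something else on the bench is pushed out of place (distance of any of jar, plug, glue, collar, driver, mirrors, dish from where it was at the start of the episode above 0.02 m).
It also fails if it takes over 72 s, if anything falls off the work surface, if the arm or the gripper's body presses on something with over 40 N, if the wrist force passes 120 N, or if a joint passes its speed limit or range.

## Working session

There is one attempt and no reset: what is moved stays moved. The work goes in short steps, Python scripts to look and compute and a tool call to move; the robot and the scene stay as the last step left them, time stands still between calls to the robot, and variables do not carry over. Pictures are saved under pics/ and viewed, at most 10 in all, crops included, and the job is handed in when it is done.

Besides the shell and the picture viewer there is one more tool, called as name([rows], argument=value, ...), one row to a line, values as JSON. step_arm: Moves the arm, as the interface text tells. Its arguments: {"type":"object","properties":{"commands":{"type":"array"}},"required":["commands"]}

```bash
mkdir -p pics; ls
cat > h.py <<'E'
import numpy as np, cv2
from scipy.spatial.transform import Rotation as R
from scipy.optimize import least_squares
from bench import robot, eyes, models
def snap(n):
    o=robot.get_obs(); p=eyes.snapshot(n)
    if n=="wrist":
        T=np.eye(4); T[:3,:3]=R.from_euler('xyz',o['ee_rot']).as_matrix(); T[:3,3]=o['tool_pos']
        C=T@np.array(p['tool_from_camera']); p['E'],p['Rw']=C[:3,3],C[:3,:3]
    else: p['E'],p['Rw']=np.array(p['eye']),np.array(p['rotation'])
    return p
def ray(p,xy):
    K=np.array(p['camera_matrix']); d=np.linalg.inv(K)@[xy[0],xy[1],1]
    d=p['Rw']@(d*[1,-1,-1]); return d/np.linalg.norm(d)
def onz(p,xy,z):
    d=ray(p,xy); return p['E']+d*(z-p['E'][2])/d[2]
def proj(p,X):
    c=p['Rw'].T@(np.array(X)-p['E']); q=np.array(p['camera_matrix'])@(c*[1,-1,-1]); return q[:2]/q[2]
def tri(a,b):
    A=0;B=0
    for p,xy in (a,b):
        d=ray(p,xy);M=np.eye(3)-np.outer(d,d);A=A+M;B=B+M@p['E']
    return np.linalg.solve(A,B)
def save(p,f,box=None,s=1):
    im=p['color'][:,:,::-1]
    if box: im=im[box[1]:box[3],box[0]:box[2]]
    cv2.imwrite('pics/'+f,cv2.resize(im,None,fx=s,fy=s,interpolation=cv2.INTER_CUBIC))
E
python3 - <<'E'
from h import *
np.set_printoptions(precision=4,suppress=True)
a=snap("scene");b=snap("side")
print([k for k in a if k!='color'],a['E'],b['E'])
cv2.imwrite('pics/a.png',a['color'][:,:,::-1]);cv2.imwrite('pics/b.png',b['color'][:,:,::-1])
for n in ["eyecup","barrel_open","barrel_rim","barrel_a","rack","cure","lid_hinge","pull","thumb_top","jar","plug","glue","collar","mirrors"]:
    for t,p in (("scene",a),("side",b)):
        print(n,t,[(np.round(r['xy']).tolist(),round(float(r['confidence']),2)) for r in models.tip_of(p,n)][:4])
E
```

```text
pics
['camera_matrix', 'eye', 'rotation', 'shot', 'E', 'Rw'] [ 1.4869 -0.6062  0.999 ] [0.3116 0.7611 1.1299]
eyecup scene [([308.0, 188.0], 0.67), ([320.0, 171.0], 0.43), ([241.0, 251.0], 0.19)]
eyecup side [([372.0, 295.0], 0.61), ([356.0, 260.0], 0.47)]
barrel_open scene [([334.0, 208.0], 0.77), ([180.0, 242.0], 0.39)]
barrel_open side [([307.0, 242.0], 0.63), ([354.0, 261.0], 0.18), ([388.0, 147.0], 0.18)]
barrel_rim scene [([334.0, 173.0], 0.9)]
barrel_rim side [([303.0, 214.0], 0.63)]
barrel_a scene [([370.0, 191.0], 0.94), ([352.0, 200.0], 0.89)]
barrel_a side [([295.0, 267.0], 0.96), ([287.0, 289.0], 0.73)]
rack scene [([354.0, 201.0], 0.64)]
rack side [([297.0, 265.0], 0.95), ([375.0, 218.0], 0.58)]
cure scene [([238.0, 251.0], 0.55), ([336.0, 207.0], 0.19)]
cure side []
lid_hinge scene [([250.0, 243.0], 0.61), ([363.0, 167.0], 0.47), ([370.0, 192.0], 0.44)]
lid_hinge side [([316.0, 132.0], 0.63)]
pull scene [([215.0, 198.0], 0.54), ([356.0, 250.0], 0.5)]
pull side [([386.0, 145.0], 0.56), ([302.0, 386.0], 0.47)]
thumb_top scene [([225.0, 208.0], 0.61), ([171.0, 289.0], 0.57)]
thumb_top side [([305.0, 386.0], 0.66), ([362.0, 130.0], 0.44), ([374.0, 220.0], 0.26)]
jar scene [([394.0, 158.0], 0.83), ([357.0, 250.0], 0.72)]
jar side [([308.0, 387.0], 0.84)]
plug scene [([362.0, 164.0], 0.4)]
plug side [([327.0, 343.0], 0.84)]
glue scene [([271.0, 200.0], 0.55)]
glue side [([374.0, 218.0], 0.52), ([354.0, 258.0], 0.41)]
collar scene [([183.0, 242.0], 0.71)]
collar side [([401.0, 143.0], 0.57)]
mirrors scene [([170.0, 287.0], 0.63)]
mirrors side []
```

View pics/a.png

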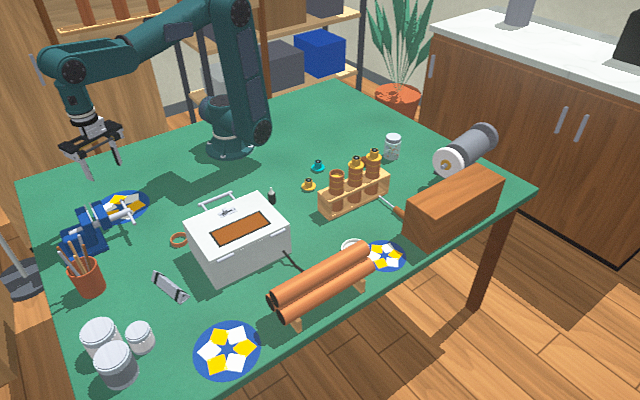

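View pics/b.png

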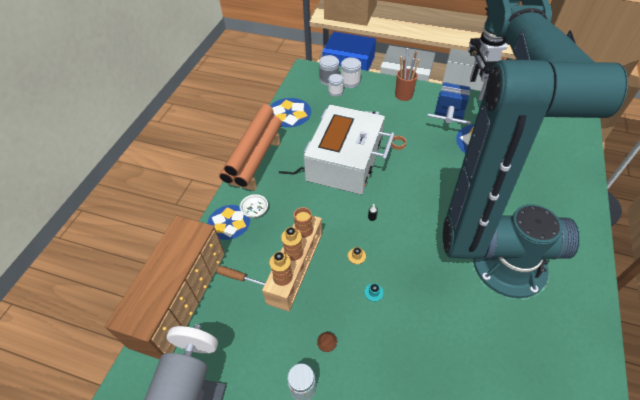

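The brass eyecup is at scene (308,187) and side (356,258). These could be mistaken for it:
- the turquoise look-alike at scene (318,168) and side (373,293)
- the two seated eyecups at scene (355,160) and (374,155)

The open barrel is the box-side one, at scene (336,173) and side (303,215). I choose the loose brass one by its colour. The next crop checks it.

Run:
```python
from h import *
np.set_printoptions(precision=4,suppress=True)
a=snap("scene");b=snap("side")
save(b,'c.png',(230,90,430,320),2.6)
print('eyecup',onz(a,(308,188),0),onz(b,(356,260),0),tri((a,(308,188)),(b,(356,260))))
print('rim',tri((a,(334,173)),(b,(303,214))), onz(a,(334,173),.162),onz(b,(303,214),.162))
print('barrels',[onz(b,x,.012) for x in [(295,267),(287,289),(307,242)]],[onz(a,x,.012) for x in [(370,191),(352,200),(334,208)]])
print('hinge',onz(b,(316,132),.12),onz(a,(250,243),.12))
print('pull',tri((a,(215,198)),(b,(386,145))),onz(a,(215,198),.125),onz(b,(386,145),.125))
print('thumb',tri((a,(225,208)),(b,(362,130))),onz(a,(225,208),.147),onz(b,(362,130),.147))
print('cure',onz(a,(238,251),0)); print('rack',onz(a,(354,201),0),onz(b,(297,265),0))
print('glue',onz(a,(271,200),0),onz(b,(374,218),0),'turq',onz(a,(320,171),0),onz(b,(372,295),0))
o=robot.get_obs();print(o['tool_pos'],o['ee_rot'],o['time'])
```

```text
Traceback (most recent call last):
  File "h.py", line 16, in onz
    d=ray(p,xy); return p['E']+d*(z-p['E'][2])/d[2]
                                               ~^^^
IndexError: invalid index to scalar variable.
```

View pics/c.png

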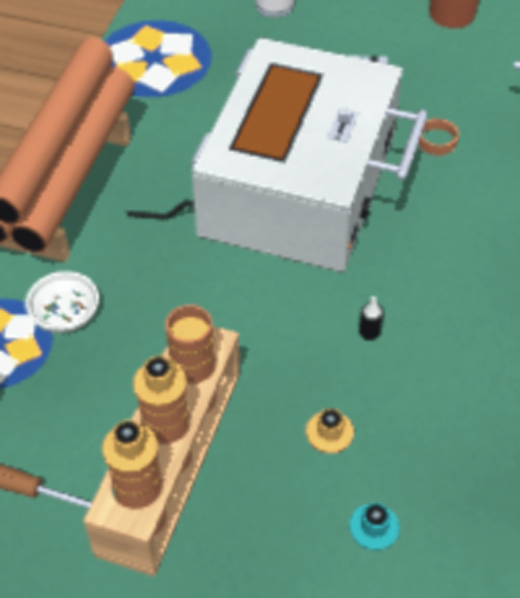

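The crop shows the loose brass eyecup with its wide flange at crop (330,430) and the turquoise one apart at (375,522). The open barrel is at (190,330), with no eyecup on it, so the choice holds. I still need to fix how the code reads `rotation`.

Run:
```python
from h import *
np.set_printoptions(precision=4,suppress=True)
p=eyes.snapshot("scene");print(p['rotation'],p['camera_matrix'])
r=np.array(p['rotation']); print(r.shape)
M=R.from_euler('xyz',r).as_matrix() if r.size==3 else R.from_quat(r).as_matrix() if r.size==4 else r
print('look dir',-M[:,2])
```

```text
[0.8832 0.0147 0.9486] [[426.386    0.     312.9961]
 [  0.     426.386  196.6712]
 [  0.       0.       1.    ]]
(3,)
look dir [-0.6334  0.4428 -0.6346]
```

```bash
sed -i "s/np.array(p\['eye'\]),np.array(p\['rotation'\])/np.array(p['eye']),R.from_euler('xyz',p['rotation']).as_matrix()/" h.py
python3 - <<'E'
from h import *
np.set_printoptions(precision=4,suppress=True)
a=snap("scene");b=snap("side")
print('eyecup',onz(a,(308,188),0),onz(b,(356,260),0),tri((a,(308,188)),(b,(356,260))))
print('rim',tri((a,(334,173)),(b,(303,214))), onz(a,(334,173),.162),onz(b,(303,214),.162))
print('barrels',[onz(b,x,.012) for x in [(295,267),(287,289),(307,242)]],[onz(a,x,.012) for x in [(370,191),(352,200),(334,208)]])
print('hinge',onz(b,(316,132),.12),onz(a,(250,243),.12))
print('pull',tri((a,(215,198)),(b,(386,145))),onz(a,(215,198),.125),onz(b,(386,145),.125))
print('thumb',tri((a,(225,208)),(b,(362,130))),onz(a,(225,208),.147),onz(b,(362,130),.147))
print('cure',onz(a,(238,251),0)); print('rack',onz(a,(354,201),0),onz(b,(297,265),0))
print('glue',onz(a,(271,200),0),onz(b,(374,218),0),'turq',onz(a,(320,171),0),onz(b,(372,295),0))
# pull bar ends in side: crop px /2.6 + (230,90)
c=lambda u,v:(230+u/2.6,90+v/2.6)
print('bar ends',onz(b,c(421,113),.125),onz(b,c(406,172),.125)); print('lid front corners',onz(b,c(402,67),.13),onz(b,c(360,200),.13),'back',onz(b,c(260,40),.13),onz(b,c(196,165),.13))
print('rack end tops',onz(b,c(228,335),.087),onz(b,c(90,525),.087),onz(b,c(155,545),.087))
o=robot.get_obs();print(o['tool_pos'],o['ee_rot'],o['time'])
E
```

```text
eyecup [0.4364 0.1059 0.    ] [0.4338 0.1151 0.    ] [ 0.433   0.1105 -0.0052]
rim [0.593  0.1078 0.1606] [0.5926 0.1057 0.162 ] [0.5939 0.1103 0.162 ]
barrels [array([0.5965, 0.1971, 0.012 ]), array([0.5941, 0.2699, 0.012 ]), array([0.5911, 0.1053, 0.012 ])] [array([0.6008, 0.2708, 0.012 ]), array([0.6011, 0.1843, 0.012 ]), array([0.5972, 0.1053, 0.012 ])]
hinge [ 0.6772 -0.2526  0.12  ] [ 0.6719 -0.2607  0.12  ]
pull [ 0.4369 -0.2549  0.1279] [ 0.4306 -0.2546  0.125 ] [ 0.4385 -0.2554  0.125 ]
thumb [ 0.5259 -0.2649  0.1559] [ 0.5198 -0.2599  0.147 ] [ 0.526  -0.2781  0.147 ]
cure [ 0.5691 -0.2621  0.    ]
rack [0.5991 0.1961 0.    ] [0.5962 0.1829 0.    ]
glue [ 0.4134 -0.0438  0.    ] [ 0.4189 -0.0503  0.    ] turq [0.3755 0.2072 0.    ] [0.3614 0.2109 0.    ]
bar ends [ 0.4315 -0.3139  0.125 ] [ 0.4271 -0.2068  0.125 ]
lid front corners [ 0.4733 -0.3869  0.13  ] [ 0.4688 -0.1412  0.13  ] back [ 0.6688 -0.3851  0.13  ] [ 0.6751 -0.139   0.13  ]
rack end tops [0.5684 0.0638 0.087 ] [0.6283 0.3281 0.087 ] [0.558 0.329 0.087]
[ 0.1978 -0.5132  0.4047] [3.1415 0.     0.3678] 1.75
```

step_arm([
  [[0, 0, 0, 0, 0, -0.172, 94], [0, 0, 0, 0, 0, -0.172, 94], [0, 0, 0, 0, 0, -0.172, 94], [0, 0, 0, 0, 0, -0.172, 94], [0, 0, 0, 0, 0, -0.172, 94], [0, 0, 0, 0, 0, -0.172, 94], [0, 0, 0, 0, 0, -0.171, 94], [48, 18, 0, 0, 0, 0, 94], [48, 18, 0, 0, 0, 0, 94], [48, 18, 0, 0, 0, 0, 94], [48, 18, 0, 0, 0, 0, 94], [48, 18, 0, 0, 0, 0, 94], [48, 18, 0, 0, 0, 0, 94], [48, 18, 0, 0, 0, 0, 94], [48, 18, 0, 0, 0, 0, 94], [48, 18, 0, 0, 0, 0, 94], [48, 18, 0, 0, 0, 0, 94], [48, 18, 0, 0, 0, 0, 94], [48, 18, 0, 0, 0, 0, 94]],
])

```text
time: 4.12
tool_pos: [0.4139, 0.0646, 0.405]
ee_rot: [3.14, 0.0, 1.571]
wrist_force: [1.2, -0.4, 0.2]
width: 0.094
finger_force: 0.0
```

Run:
```python
from h import *
np.set_printoptions(precision=4,suppress=True)
w=snap("wrist"); save(w,'d.png')
print(robot.get_obs()['tool_pos'])
for n in ["eyecup","barrel_rim","barrel_open","glue"]:
    print(n,[(np.round(r['xy'],1).tolist(),round(float(r['confidence']),2),onz(w,r['xy'],.162 if 'rim' in n else 0 if n!='barrel_open' else .012)) for r in models.tip_of(w,n)][:4])
for r in models.masks_of(w,"eyecup")[:4]: print('mask',r['xy'],r['confidence'],r['mask'].sum())
```

```text
[0.4149 0.0688 0.4046]
eyecup [([270.7, 50.0], 0.81, array([0.36  , 0.2082, 0.    ])), ([339.8, 143.4], 0.72, array([0.4394, 0.1042, 0.    ]))]
barrel_rim []
barrel_open [([474.5, 137.2], 0.6, array([0.5956, 0.1123, 0.012 ]))]
glue [([329.5, 259.0], 0.6, array([ 0.4282, -0.0479,  0.    ]))]
mask [335.2, 140.9] 0.73 1656
mask [269.0, 47.0] 0.61 2146
```

View pics/d.png

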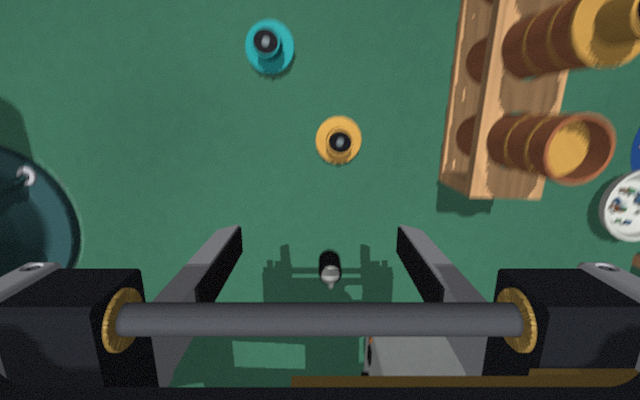

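The wrist view shows the brass flange centre near (339,140) with the cup top at (341,143), and the open barrel's rim near (571,147). The turquoise one is at (269,46), well clear.

Run:
```python
from h import *
np.set_printoptions(precision=4,suppress=True)
w=snap("wrist"); a=snap("side"); c=snap("scene")
im=cv2.cvtColor(w['color'],cv2.COLOR_RGB2HSV)
def fit(x0,y0,x1,y1,lo,hi):
    m=cv2.inRange(im[y0:y1,x0:x1],lo,hi)
    cs=max(cv2.findContours(m,cv2.RETR_EXTERNAL,cv2.CHAIN_APPROX_NONE)[0],key=len)
    e=cv2.fitEllipse(cv2.convexHull(cs)); return (e[0][0]+x0,e[0][1]+y0),e[1]
xy,ax=fit(300,100,380,180,(12,90,80),(32,255,255)); print('flange',xy,ax,onz(w,xy,.010))
print('cuptop',onz(w,(340.5,143),.038))
xy2,ax2=fit(530,100,625,200,(0,60,60),(30,255,255)); print('rim',xy2,ax2,onz(w,xy2,.162),onz(w,(571,147),.162))
for n,p in (('side',a),('scene',c)):
    for r in models.tip_of(p,"barrel_rim")[:1]: print(n,r['confidence'],onz(p,r['xy'],.162))
    for r in models.tip_of(p,"eyecup")[:3]: print(n,r['confidence'],onz(p,r['xy'],0))
print(robot.get_obs()['tool_pos'])
```

```text
flange (338.22547149658203, 138.88695907592773) (45.8176383972168, 47.1998405456543) [0.4359 0.1076 0.01  ]
cuptop [0.4368 0.1052 0.038 ]
rim (533.0884475708008, 148.7058563232422) (97.47360229492188, 168.13690185546875) [0.5638 0.1117 0.162 ] [0.5902 0.1128 0.162 ]
side 0.9 [0.5928 0.1125 0.162 ]
side 0.68 [0.3645 0.2112 0.    ]
side 0.55 [0.426  0.1051 0.    ]
scene 0.96 [0.5912 0.1198 0.162 ]
scene 0.67 [0.3762 0.2013 0.    ]
scene 0.63 [0.4455 0.1059 0.    ]
scene 0.26 [0.4521 0.3678 0.    ]
[0.4137 0.0621 0.4047]
```

Run:
```python
from h import *
np.set_printoptions(precision=4,suppress=True)
for i in range(4):
    o=robot.get_obs(); w=snap("wrist"); print(o['time'],o['tool_pos'],o['qvel'][:1],onz(w,(338.2,138.9),.010),models.tip_of(w,"barrel_rim")[:1])
```

```text
4.775 [0.4137 0.0621 0.4047] [0.0058] [0.4362 0.1079 0.01  ] [{'xy': [580.2, 148.8], 'confidence': 0.8}]
4.875 [0.4137 0.0624 0.4047] [0.0058] [0.4362 0.1082 0.01  ] [{'xy': [580.5, 150.8], 'confidence': 0.61}]
4.975 [0.4137 0.0626 0.4047] [0.0033] [0.4362 0.1084 0.01  ] [{'xy': [579.6, 150.9], 'confidence': 0.66}]
5.075 [0.4137 0.0627 0.4047] [0.0024] [0.4361 0.1086 0.01  ] [{'xy': [579.6, 150.1], 'confidence': 0.75}]
```

step_arm([
  [[22, 11, 0, 0, 0, 0, 70], [22, 11, 0, 0, 0, 0, 70], [0, 0, 30, 0, 0, 0, 70], [0, 0, 40, 0, 0, 0, 70], [0, 0, 30, 0, 0, 0, 70], [0, 0, 10, 0, 0, 0, 70], [0, 0, 0, 0, 0, 0, 70], [0, 0, 0, 0, 0, 0, 70], [0, 0, 0, 0, 0, 0, 70]],
])

```text
time: 6.3
tool_pos: [0.4362, 0.1068, 0.2962]
ee_rot: [3.139, -0.0, 1.571]
wrist_force: [-0.5, 0.8, -0.3]
width: 0.07
finger_force: 0.0
```

Run:
```python
from h import *
np.set_printoptions(precision=4,suppress=True)
o=robot.get_obs();print(o['tool_pos'],o['ee_rot'])
w=snap("wrist"); save(w,'e.png')
for n in ["eyecup"]:
    print(n,[(np.round(r['xy'],1).tolist(),round(float(r['confidence']),2),onz(w,r['xy'],0)) for r in models.tip_of(w,n)][:4])
im=cv2.cvtColor(w['color'],cv2.COLOR_RGB2HSV)
m=cv2.inRange(im,(14,110,90),(32,255,255)); n,l,s,c=cv2.connectedComponentsWithStats(m)
for i in range(1,n):
    if s[i,4]>800:
        cs=max(cv2.findContours((l==i).astype('u1'),cv2.RETR_EXTERNAL,cv2.CHAIN_APPROX_NONE)[0],key=len)
        e=cv2.fitEllipse(cv2.convexHull(cs)); print(s[i],e,onz(w,e[0],.01))
```

```text
[0.4362 0.1068 0.2962] [ 3.1387 -0.0002  1.5708]
eyecup [([319.1, 201.6], 0.91, array([0.437 , 0.1037, 0.    ])), ([226.7, 78.1], 0.63, array([0.3609, 0.2093, 0.    ]))]
[  452     0   188   292 23090] ((548.4429931640625, 127.08651733398438), (205.85780334472656, 361.5877380371094), 10.932345390319824) [0.6267 0.1701 0.01  ]
[ 287  171   62   60 2177] ((317.829833984375, 200.51405334472656), (59.67866897583008, 61.27750015258789), 92.68734741210938) [0.4358 0.1074 0.01  ]
```

View pics/e.png

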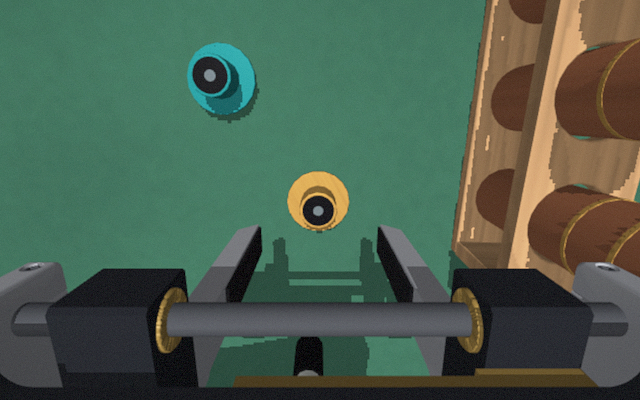

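The eyecup lies at (318,200), centred between the fingers. I go down, grip it on the cup above the flange, and lift.

step_arm([
  [[0, 0, 30, 0, 0, 0, 60], [0, 0, 30, 0, 0, 0, 60], [0, 0, 16, 0, 0, 0, 60], [0, 0, 6, 0, 0, 0, 60], [0, 0, 0, 0, 0, 0, 60], [0, 0, 0, 0, 0, 0, 60], [0, 0, 0, 0, 0, 0, 24], [0, 0, 0, 0, 0, 0, 24], [0, 0, 0, 0, 0, 0, 24], [0, 0, 0, 0, 0, 0, 24], [0, 0, 0, 0, 0, 0, 24], [0, 0, -10, 0, 0, 0, 24], [0, 0, -30, 0, 0, 0, 24], [0, 0, -40, 0, 0, 0, 24], [0, 0, -40, 0, 0, 0, 24], [0, 0, -40, 0, 0, 0, 24], [0, 0, -30, 0, 0, 0, 24], [0, 0, -10, 0, 0, 0, 24], [0, 0, 0, 0, 0, 0, 24], [0, 0, 0, 0, 0, 0, 24]],
])

```text
time: 8.9
tool_pos: [0.4355, 0.1067, 0.4108]
ee_rot: [-3.138, 0.0, 1.571]
wrist_force: [0.6, 0.8, -1.3]
width: 0.0293
finger_force: 30.0
```

step_arm([
  [[1, 20, 0, 0, 0, 0, 24], [1, 40, 0, 0, 0, 0, 24], [1, 40, 0, 0, 0, 0, 24], [1, 36, 0, 0, 0, 0, 24], [0, 20, 0, 0, 0, 0, 24], [0, 0, 0, 0, 0, 0, 24], [0, 0, 0, 0, 0, 0, 24], [0, 0, 0, 0, 0, 0, 24], [0, 0, 0, 0, 0, 0, 24], [0, 0, 0, 0, 0, 0, 24]],
])

```text
time: 10.15
tool_pos: [0.5914, 0.1108, 0.4131]
ee_rot: [3.141, 0.0, 1.571]
wrist_force: [0.5, -0.5, -1.6]
width: 0.0293
finger_force: 30.0
```

Run:
```python
from h import *
np.set_printoptions(precision=4,suppress=True)
o=robot.get_obs();print(o['tool_pos'],o['ee_rot'])
S={n:snap(n) for n in ("wrist","side","scene")}
for k,w in S.items():
    print(k,'rim',[(np.round(r['xy'],1).tolist(),round(float(r['confidence']),2),onz(w,r['xy'],.162)) for r in models.tip_of(w,"barrel_rim")][:2])
    print('cup',[(np.round(r['xy'],1).tolist(),round(float(r['confidence']),2),onz(w,r['xy'],o['tool_pos'][2]-.2145)) for r in models.tip_of(w,"eyecup")][:3])
A=cv2.resize(S['wrist']['color'][:,:,::-1],None,fx=.9,fy=.9); 
x,y=map(int,proj(S['side'],[.592,.11,.17])); B=cv2.resize(S['side']['color'][y-45:y+45,x-45:x+45,::-1],(290,290),interpolation=2)
x,y=map(int,proj(S['scene'],[.592,.11,.17])); C=cv2.resize(S['scene']['color'][y-45:y+45,x-45:x+45,::-1],(286,286),interpolation=2)
out=np.zeros((360+240,800,3),'u1'); out[:360,:576]=A; out[310:600,:290]=B; out[314:600,300:586]=C
cv2.imwrite('pics/f.png',out)
```

```text
[0.5914 0.1108 0.4131] [3.141  0.0001 1.5709]
wrist rim []
cup [([319.8, 232.4], 0.8, array([0.5918, 0.1091, 0.1986])), ([123.4, 91.0], 0.6, array([0.4766, 0.1975, 0.1986]))]
side rim [([301.3, 214.4], 0.78, array([0.5979, 0.1129, 0.162 ]))]
cup [([376.3, 217.8], 0.7, array([0.3944, 0.0899, 0.1986])), ([304.5, 208.5], 0.53, array([0.5854, 0.1165, 0.1986])), ([372.9, 295.6], 0.49, array([0.3503, 0.3084, 0.1986]))]
scene rim [([335.8, 172.9], 0.94, array([0.5957, 0.1108, 0.162 ])), ([223.6, 208.4], 0.25, array([ 0.536 , -0.2702,  0.162 ]))]
cup [([318.6, 168.5], 0.62, array([0.5827, 0.05  , 0.1986])), ([332.0, 162.6], 0.52, array([0.5823, 0.1047, 0.1986]))]
```

View pics/f.png

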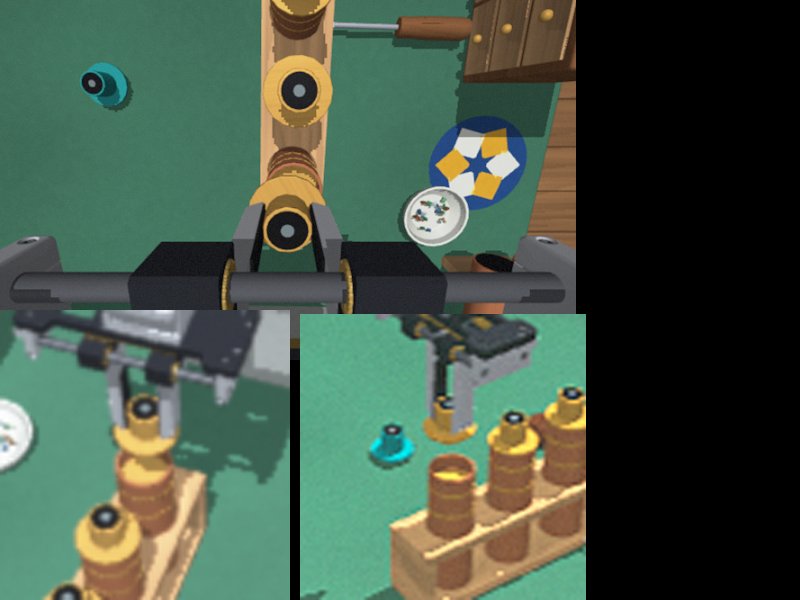

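The wrist view (scaled 0.9) shows the held flange near (287,205) above the open barrel, whose visible rim centre is slightly to the right, and the neighbour's flange at (298,90). In the side and scene crops the cup hangs upright over the barrel. I measure the offset precisely.

Run:
```python
from h import *
np.set_printoptions(precision=4,suppress=True)
o=robot.get_obs();print(o['tool_pos'])
w=snap("wrist");s=snap("side");c=snap("scene")
hsv=cv2.cvtColor(w['color'],cv2.COLOR_RGB2HSV)
m=cv2.inRange(hsv[:,280:380],(14,110,90),(32,255,255))
n,l,st,ce=cv2.connectedComponentsWithStats(m[:130])
i=1+np.argmax([st[k,4] if st[k,1]>20 else 0 for k in range(1,n)])
cs=max(cv2.findContours((l==i).astype('u1'),cv2.RETR_EXTERNAL,cv2.CHAIN_APPROX_NONE)[0],key=len)
e=cv2.fitEllipse(cv2.convexHull(cs)); q=(e[0][0]+280,e[0][1]); print('nb flange',q,e[1],onz(w,q,.166), 'nb top',onz(w,(299/.9,90/.9),.192))
for r in range(170,200,4): print(r,''.join('C' if (h<14 or h>170) and sa>90 else 'B' if 14<=h<=32 and sa>110 else '.' for h,sa,v in hsv[r,285:375]))
out=np.zeros((400,800,3),'u1')
for k,p in enumerate((s,c)):
    x,y=map(int,proj(p,[.592,.11,.175])); out[:,400*k:400*k+400]=cv2.resize(p['color'][y-25:y+25,x-25:x+25,::-1],(400,400),interpolation=0)
    print(k,'origin of crop',x-25,y-25,'rim preds',[proj(p,[X,Y,.162]) for X,Y in ((.592,.11),)], 'cup flange pred',proj(p,[*o['tool_pos'][:2],o['tool_pos'][2]-.2045]))
cv2.imwrite('pics/g.png',out)
```

```text
[0.5918 0.1108 0.4126]
nb flange (319.8561592102051, 29.94430160522461) (4.396525859832764, 20.30986785888672) [0.5922 0.2376 0.166 ] nb top [0.5996 0.1927 0.192 ]
170 .....BBBBBBBBBBBB..BBCCCCCCCCCCBBBBBBBBBBBBBBBBBBBCCCCCCCCBB.....BBBBB.B..B...............
174 .....BBBBBB.B..BBBCCCCCBBBBCCCCCCCCCCCCCCCBCCCCCCCCCCBBBBCCCBBBB.BBBBBBBBBB...............
178 .....BBBBBB..BBBBCCBBCCCCBBBBBCCCCCCCCCCCCCCCCCCCCCBBBBBCCCBBBBB.BBB.BBBBBB...............
182 .....BBBBBB.BBBBBBCCBBBCCCCCCCCCCCCCCCCCCCCCCCCCCCCCCCCCCCBBBBCBBBBBBBBBBB................
186 .....BBB.BBBBBBBBBBCCCCCCCCCCCBBBBBBBBBBBBBBBBBBBBBBCCCCCCCCCCBBBBBBBBBBBB................
190 .....BBBBBBBBBBCCCCCCCCBBBBBBBBBBBBBBBBBBBBBBBBBBBBBBBBBBBBCCCCCCBBBB.BB.B................
194 .....B.BBB.BBCCCCCCBBBBBBBBBBBBBBBBBBBBBBBBBBBBBBBBBBBBBBBBBBBBCCCCCBB...B................
198 .......BB.BBCCCCBBBBBBBBBBBBBBBBBBBBBBBBBBBBBBBBBBBBBBBBBBBBBBBBBBCCCCBBB.................
0 origin of crop 278 186 rim preds [array([303.6682, 214.082 ])] cup flange pred [302.7617 204.1854]
1 origin of crop 309 144 rim preds [array([334.9076, 172.4552])] cup flange pred [335.3144 160.8655]
```

View pics/g.png

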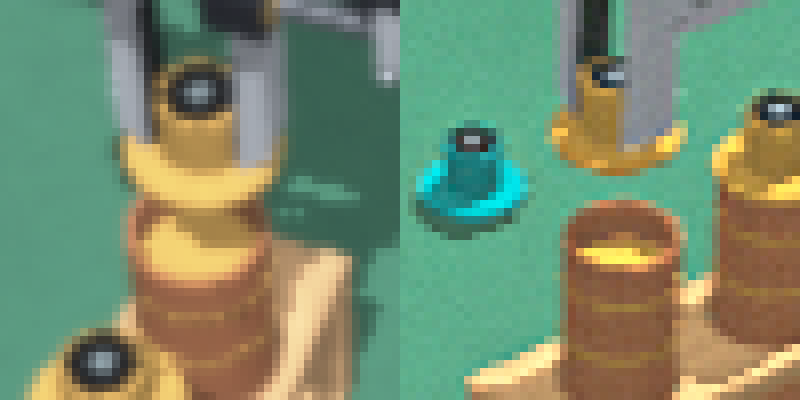

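Run:
```python
from h import *
np.set_printoptions(precision=4,suppress=True)
o=robot.get_obs();print(o['tool_pos'])
w=snap("wrist")
P=np.array([onz(w,q,.162)[:2] for q in [(297,198),(354,198),(298,194),(352,194),(300,190),(350,190),(304,186),(346,186)]])
print(least_squares(lambda c:np.linalg.norm(P-c,axis=1)-.025,[.594,.11]).x, least_squares(lambda c:np.linalg.norm(P-c[:2],axis=1)-c[2],[.594,.11,.025]).x)
hsv=cv2.cvtColor(w['color'],cv2.COLOR_RGB2HSV)
for r in range(200,270,8): print(r,''.join('C' if (h<14 or h>170) and sa>90 else 'B' if 14<=h<=32 and sa>110 else '.' for h,sa,v in hsv[r,270:375]))
print('px of held flange centre at tcp', proj(w,[*o['tool_pos'][:2],o['tool_pos'][2]-.2025]))
```

```text
[0.5918 0.1108 0.4126]
[0.5962 0.1122] [0.5962 0.1161 0.0227]
200 ....................B.BBBBBBBBBBBBBBBBBBBBBBBBBBBBBBBBBBBBBBBBBBBBBBBBBBBBBBBBBBBBCCCCBB.................
208 .................BBBBBBBBBBBBBBBBBBBBBBBBBBBBBBBBBBBBBBBBBBBBBBBBBBBBBBBBBBBBBBBBBBCCCCC.................
216 ............BBBBBBBBBBBBBBBBBBBBBBBBBBBBBBBBBBBBBBBBBBBBBBBBBBBBBBBBBBBBBBBBBBBBBBBBBBBB.................
224 ........BBBBBBBBBBBB..BBBBBBBBBBBBBBBBBBBBBBBBBBBBBBBBBBBBBBBBBBBBBBBBBBBBBBB..BBBBBBBBBBBB..............
232 .........................BBBBBBBBBBBBBBBBBBBBBBBBBBBBBBBBBBBBBBBBBBBBBBBBB...............................
240 ......................B.BBBBBBBBBB...............................BBBBBBBBBBB.............................
248 ......................BBBBBB...........................................BBBBBB............................
256 ......................BBBBB.............................................BBBBB............................
264 ......................BBBBBBB.........................................BBBBBB.............................
px of held flange centre at tcp [319.4318 236.8187]
```

step_arm([
  [[1.5, 4, 0, 0, 0, 0, 24], [0, 0, 14, 0, 0, 0, 24], [0, 0, 12, 0, 0, 0, 24], [0, 0, 6, 0, 0, 0, 24], [0, 0, 0, 0, 0, 0, 24], [0, 0, 3, 0, 0, 0, 24], [0, 0, 2, 0, 0, 0, 24], [0, 0, 1, 0, 0, 0, 24], [0, 0, 0, 0, 0, 0, 24], [0, 0, 0, 0, 0, 0, 24]],
])

```text
time: 12.05
tool_pos: [0.5958, 0.1123, 0.3748]
ee_rot: [3.141, 0.0, 1.571]
wrist_force: [0.1, -0.2, -1.7]
width: 0.0295
finger_force: 30.0
```

step_arm([
  [[0, 0, 2, 0, 0, 0, 24], [0, 0, 2, 0, 0, 0, 24], [0, 0, 1, 0, 0, 0, 24], [0, 0, 0, 0, 0, 0, 24], [0, 0, 0, 0, 0, 0, 24]],
])

```text
time: 12.68
tool_pos: [0.5958, 0.1123, 0.3697]
ee_rot: [3.141, 0.0, 1.571]
wrist_force: [0.2, 0.1, -2.1]
width: 0.0292
finger_force: 30.0
```

step_arm([
  [[0, 0, 1, 0, 0, 0, 24], [0, 0, 0, 0, 0, 0, 24], [0, 0, 0.5, 0, 0, 0, 24], [0, 0, 0, 0, 0, 0, 24], [0, 0, 0, 0, 0, 0, 24]],
])

```text
time: 13.3
tool_pos: [0.5958, 0.1123, 0.3682]
ee_rot: [3.142, 0.0, 1.571]
wrist_force: [-0.4, 0.4, -0.3]
width: 0.0294
finger_force: 30.0
```

Run:
```python
from h import *
s=snap("side");c=snap("scene")
out=np.zeros((400,800,3),'u1')
for k,p in enumerate((s,c)):
    x,y=map(int,proj(p,[.594,.112,.165])); out[:,400*k:400*k+400]=cv2.resize(p['color'][y-25:y+25,x-25:x+25,::-1],(400,400),interpolation=0)
cv2.imwrite('pics/i.png',out)
```

```text
(no output)
```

View pics/i.png

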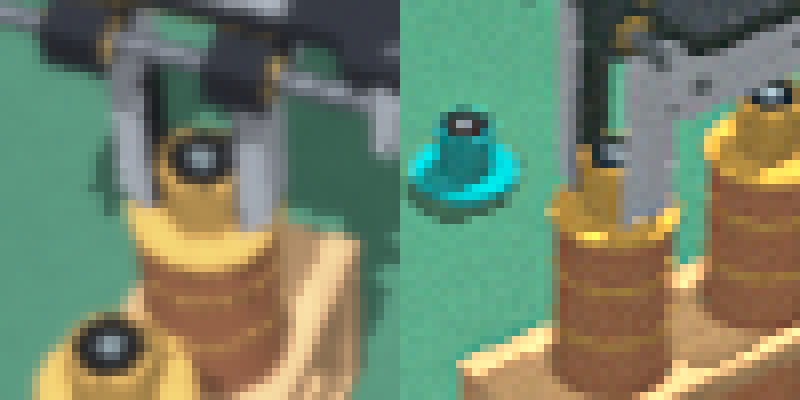

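The flange lies on the rim in both views and the weight has come off the wrist. I open, let it settle, and lift clear.

step_arm([
  [[0, 0, 0, 0, 0, 0, 40], [0, 0, 0, 0, 0, 0, 50], [0, 0, 0, 0, 0, 0, 60], [0, 0, 0, 0, 0, 0, 60], [0, 0, 0, 0, 0, 0, 60], [0, 0, 0, 0, 0, 0, 60], [0, 0, -5, 0, 0, 0, 60], [0, 0, -20, 0, 0, 0, 60], [0, 0, -30, 0, 0, 0, 60], [0, 0, -20, 0, 0, 0, 60], [0, 0, 0, 0, 0, 0, 60], [0, 0, 0, 0, 0, 0, 60], [0, 0, 0, 0, 0, 0, 60], [0, 0, 0, 0, 0, 0, 60]],
])

```text
time: 15.15
tool_pos: [0.5958, 0.1123, 0.442]
ee_rot: [-3.14, 0.0, 1.571]
wrist_force: [0.4, 0.1, 0.6]
width: 0.0597
finger_force: 0.0
```

Run:
```python
from h import *
np.set_printoptions(precision=4,suppress=True)
o=robot.get_obs();print(o['tool_pos'])
w=snap("wrist");s=snap("side");c=snap("scene")
A=cv2.resize(w['color'][:,160:480,::-1],(480,600))
out=np.zeros((600,800,3),'u1');out[:,:480]=A
for k,p in enumerate((s,c)):
    x,y=map(int,proj(p,[.594,.112,.165])); out[300*k:300*k+300,490:790]=cv2.resize(p['color'][y-25:y+25,x-25:x+25,::-1],(300,300),interpolation=0)
cv2.imwrite('pics/j.png',out)
for n,p in (('side',s),('scene',c)):
  for q,z in (('pull',.125),('thumb_top',.147),('lid_hinge',.12)):
    print(n,q,[(round(float(r['confidence']),2),onz(p,r['xy'],z)) for r in models.tip_of(p,q)][:2])
```

```text
[0.5958 0.1123 0.442 ]
side pull [(0.68, array([ 0.439 , -0.2562,  0.125 ])), (0.36, array([ 0.4078, -0.2647,  0.125 ]))]
side thumb_top []
side lid_hinge [(0.97, array([ 0.6746, -0.2672,  0.12  ])), (0.52, array([0.5673, 0.1676, 0.12  ]))]
scene pull [(0.71, array([0.5735, 0.1374, 0.125 ])), (0.42, array([ 0.434 , -0.2552,  0.125 ]))]
scene thumb_top [(0.59, array([0.5787, 0.1194, 0.147 ])), (0.35, array([ 0.5134, -0.2567,  0.147 ]))]
scene lid_hinge [(0.61, array([ 0.6688, -0.2623,  0.12  ]))]
```

View pics/j.png

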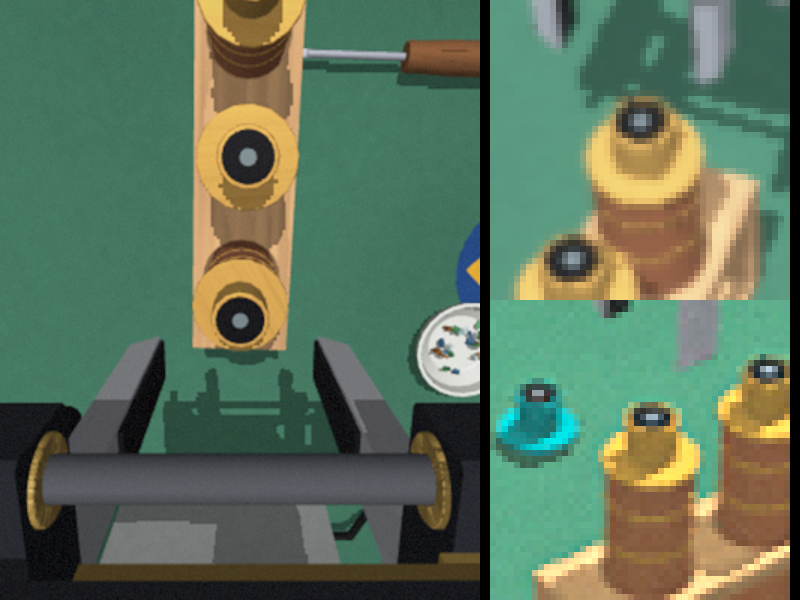

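Eyecup: sits level and concentric on the barrel, free of the fingers, with its flange at about (240,305) in the wrist panel. Next is the curing box.

step_arm([
  [[-30, -12, 0, 0, 0, 0, 38], [-51, -20, 0, 0, 0, 0, 38], [-51, -20, 0, 0, 0, 0, 38], [-51, -20, 0, 0, 0, 0, 38], [-51, -20, 0, 0, 0, 0, 38], [-51, -20, 0, 0, 0, 0, 38], [-51, -20, 0, 0, 0, 0, 38], [-46, -17, 0, 0, 0, 0, 38], [-30, -12, 0, 0, 0, 0, 38], [0, 0, 0, 0, 0, 0, 38], [0, 0, 0, 0, 0, 0, 38], [0, 0, 0, 0, 0, 0, 38], [0, 0, 0, 0, 0, 0, 38], [0, 0, 0, 0, 0, 0, 38]],
])

```text
time: 17.35
tool_pos: [0.435, -0.2991, 0.4433]
ee_rot: [3.141, 0.0, 1.572]
wrist_force: [0.2, -1.1, 0.0]
width: 0.0378
finger_force: 0.0
```

Run:
```python
from h import *
np.set_printoptions(precision=4,suppress=True)
o=robot.get_obs();print(o['tool_pos'],o['qvel'].max() if hasattr(o['qvel'],'max') else max(o['qvel']))
w=snap("wrist")
for q,z in (('pull',.125),('thumb_top',.147),('eyecup',0)):
    print(q,[(np.round(r['xy']),round(float(r['confidence']),2),onz(w,r['xy'],z)) for r in models.tip_of(w,q)][:3])
for r in models.masks_of(w,'pull')[:2]: 
    ys,xs=np.where(r['mask']); print(r['confidence'],r['xy'],xs.min(),xs.max(),ys.min(),ys.max())
cv2.imwrite('pics/k.png',w['color'][:,:,::-1])
```

```text
[ 0.435  -0.2991  0.4433] 0.0012783999434129731
pull [(array([315., 146.]), 0.84, array([ 0.4313, -0.2542,  0.125 ]))]
thumb_top [(array([417., 160.]), 0.79, array([ 0.5208, -0.2642,  0.147 ]))]
eyecup [(array([305., 237.]), 0.46, array([ 0.4154, -0.3959,  0.    ]))]
0.56 [320.6, 135.5] 309 366 79 208
```

View pics/k.png

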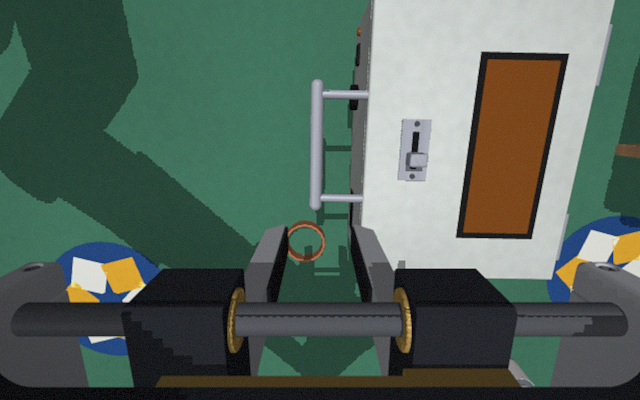

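The bar pull runs from (317,80) to (317,209), with its centre at (317,145). The thumb-piece is at (417,160) and still near its right-hand (-y) end. I go over the bar's middle and down.

step_arm([
  [[25, -1.5, 0, 0, 0, 0, 38], [20.5, -1, 0, 0, 0, 0, 38], [0, 0, 25, 0, 0, 0, 38], [0, 0, 40, 0, 0, 0, 38], [0, 0, 30, 0, 0, 0, 38], [0, 0, 20, 0, 0, 0, 38], [0, 0, 12, 0, 0, 0, 38], [0, 0, 6, 0, 0, 0, 38], [0, 0, 0, 0, 0, 0, 38], [0, 0, 0, 0, 0, 0, 38]],
])

```text
time: 18.85
tool_pos: [0.4325, -0.2543, 0.3112]
ee_rot: [3.14, 0.001, 1.571]
wrist_force: [-0.4, -0.0, -1.4]
width: 0.038
finger_force: 0.0
```

step_arm([
  [[0, 0, 0, 0, 0, 0, 8], [0, 0, 0, 0, 0, 0, 8], [0, 0, 0, 0, 0, 0, 8], [0, 0, 0, 0, 0, 0, 8], [0, 0, 0, 0, 0, 0, 8], [0, 0, 0, 0, 0, 0, 8]],
])

```text
time: 19.6
tool_pos: [0.4323, -0.2543, 0.3103]
ee_rot: [3.141, 0.0, 1.571]
wrist_force: [-0.1, -0.5, 0.4]
width: 0.0115
finger_force: 30.0
```

step_arm([
  [[0, 0, -1, 0, 0, 0, 8], [0, 0, -1, 0, 0, 0, 8], [0, 0, -1, 0, 0, 0, 8], [0, 0, -1, 0, 0, 0, 8], [0, 0, -0.5, 0, 0, 0, 8], [0, 0, 0, 0, 0, 0, 8], [0, 0, 0, 0, 0, 0, 8]],
])

```text
time: 20.48
tool_pos: [0.4324, -0.2543, 0.3148]
ee_rot: [3.141, 0.0, 1.571]
wrist_force: [4.7, -2.0, -3.4]
width: 0.0107
finger_force: 30.0
```

step_arm([
  [[0, 0, -1, 0, 0, 0, 8], [0, 0, -1, 0, 0, 0, 8], [0, 0, -1, 0, 0, 0, 8], [0, 0, 0, 0, 0, 0, 8], [0, 0, 0, 0, 0, 0, 8]],
])

```text
time: 21.1
tool_pos: [0.4325, -0.2543, 0.3166]
ee_rot: [3.141, -0.0, 1.571]
wrist_force: [6.3, -3.1, -9.5]
width: 0.011
finger_force: 30.0
```

The lid is caught: it stopped at 6 mm and the force climbed to 9.5 N. I lower it, let go, and go to the thumb-piece.

step_arm([
  [[0, 0, 3.5, 0, 0, 0, 8], [0, 0, 4, 0, 0, 0, 8], [0, 0, 0, 0, 0, 0, 38], [0, 0, 0, 0, 0, 0, 38], [0, 0, 0, 0, 0, 0, 38], [0, 0, 0, 0, 0, 0, 38], [0, 0, -20, 0, 0, 0, 38], [0, 0, -30, 0, 0, 0, 38], [0, 0, -25, 0, 0, 0, 10], [-11, 30, 0, 0, 0, 0, 0], [-11, 30, 0, 0, 0, 0, 0], [-10, 28, 0, 0, 0, 0, 0], [0, 0, 0, 0, 0, 0, 0], [0, 0, 0, 0, 0, 0, 0], [0, 0, 20, 0, 0, 0, 0], [0, 0, 15, 0, 0, 0, 0], [0, 0, 8, 0, 0, 0, 0], [0, 0, 0, 0, 0, 0, 0], [0, 0, 0, 0, 0, 0, 0]],
])

```text
time: 23.48
tool_pos: [0.5203, -0.2863, 0.3429]
ee_rot: [3.141, 0.001, 1.571]
wrist_force: [-0.1, 0.4, -0.0]
width: 0.0006
finger_force: 0.0
```

step_arm([
  [[0, 0, 5, 0, 0, 0, 0], [0, 0, 3, 0, 0, 0, 0], [0, 0, 0, 0, 0, 0, 0], [4, 0, 0, 0, 0, 0, 0], [4, 0, 0, 0, 0, 0, 0], [2, 0, 0, 0, 0, 0, 0], [2, 0, 0, 0, 0, 0, 0], [2, 0, 0, 0, 0, 0, 0], [2, 0, 0, 0, 0, 0, 0], [2, 0, 0, 0, 0, 0, 0], [0, 0, 0, 0, 0, 0, 0]],
])

```text
time: 24.85
tool_pos: [0.5204, -0.2681, 0.3343]
ee_rot: [3.141, 0.0, 1.571]
wrist_force: [1.8, -3.0, -1.2]
width: 0.0004
finger_force: 1.5
```

Now pushing at about 3 N. I continue until the stop.

step_arm([
  [[2, 0, 0, 0, 0, 0, 0], [2, 0, 0, 0, 0, 0, 0], [1, 0, 0, 0, 0, 0, 0], [1, 0, 0, 0, 0, 0, 0], [0, 0, 0, 0, 0, 0, 0], [0, 0, 0, 0, 0, 0, 0]],
])

```text
time: 25.6
tool_pos: [0.5203, -0.2638, 0.3344]
ee_rot: [3.14, 0.006, 1.569]
wrist_force: [3.2, -9.0, -3.7]
width: 0.0002
finger_force: 4.6
```

step_arm([
  [[1, 0, 0, 0, 0, 0, 0], [1, 0, 0, 0, 0, 0, 0], [0, 0, 0, 0, 0, 0, 0], [0, 0, 0, 0, 0, 0, 0]],
])

```text
time: 26.1
tool_pos: [0.5202, -0.263, 0.3344]
ee_rot: [3.14, 0.009, 1.568]
wrist_force: [2.5, -12.8, -4.2]
width: 0.0003
finger_force: 6.5
```

Run:
```python
from h import *
np.set_printoptions(precision=4,suppress=True)
w=snap("wrist")
print([(np.round(r['xy']),round(float(r['confidence']),2),onz(w,r['xy'],.147)) for r in models.tip_of(w,'thumb_top')][:3])
```

```text
[(array([323., 223.]), 0.67, array([ 0.5227, -0.2501,  0.147 ]))]
```

The thumb-piece is at its stop: the force rises steeply and the camera sees it 14 mm across. I go back to the pull.

step_arm([
  [[-4, 0, 0, 0, 0, 0, 0], [-2, 0, 0, 0, 0, 0, 0], [0, 0, -20, 0, 0, 0, 0], [0, 0, -30, 0, 0, 0, 38], [4, -30, 0, 0, 0, 0, 38], [4, -30, 0, 0, 0, 0, 38], [4, -28, 0, 0, 0, 0, 38], [0, 0, 0, 0, 0, 0, 38], [0, 0, 0, 0, 0, 0, 38], [0, 0, 0, 0, 0, 0, 38], [0, 0, 0, 0, 0, 0, 38]],
])

```text
time: 27.58
tool_pos: [0.4328, -0.2542, 0.3839]
ee_rot: [-3.141, -0.001, 1.571]
wrist_force: [-0.5, -0.6, -0.1]
width: 0.038
finger_force: 0.0
```

step_arm([
  [[0, 0, 30, 0, 0, 0, 38], [0, 0, 25, 0, 0, 0, 38], [0, 0, 13, 0, 0, 0, 38], [0, 0, 5, 0, 0, 0, 38], [0, 0, 0, 0, 0, 0, 38], [0, 0, 0, 0, 0, 0, 8], [0, 0, 0, 0, 0, 0, 8], [0, 0, 0, 0, 0, 0, 8], [0, 0, 0, 0, 0, 0, 8], [0, 0, 0, 0, 0, 0, 8], [0, 0, 0, 0, 0, 0, 8], [0, 0.2, -5, 0, 0, 0, 8], [0, 0.3, -5, 0, 0, 0, 8], [0, 0, -2, 0, 0, 0, 8], [0, 0, 0, 0, 0, 0, 8], [0, 0, 0, 0, 0, 0, 8]],
])

```text
time: 29.58
tool_pos: [0.4328, -0.2543, 0.323]
ee_rot: [3.141, 0.0, 1.571]
wrist_force: [4.0, -2.7, -4.6]
width: 0.011
finger_force: 30.0
```

The lid is free: 12 mm up with only the lid's weight on the wrist. I carry on along the arc.

step_arm([
  [[0, 1.1, -11.9, 0, 0, 0, 8], [0, 1.7, -11.9, 0, 0, 0, 8], [0, 2.3, -11.8, 0, 0, 0, 8], [0, 2.9, -11.7, 0, 0, 0, 8], [0, 3.4, -11.5, 0, 0, 0, 8], [0, 4.0, -11.3, 0, 0, 0, 8], [0, 4.5, -11.1, 0, 0, 0, 8], [0, 0, 0, 0, 0, 0, 8], [0, 0, 0, 0, 0, 0, 8]],
])

```text
time: 30.7
tool_pos: [0.4522, -0.2545, 0.4044]
ee_rot: [-3.14, 0.001, 1.57]
wrist_force: [-2.5, -4.8, -2.4]
width: 0.0112
finger_force: 30.0
```

step_arm([
  [[0, 5.1, -10.9, 0, 0, 0, 8], [0, 5.6, -10.6, 0, 0, 0, 8], [0, 6.1, -10.3, 0, 0, 0, 8], [0, 6.6, -10.0, 0, 0, 0, 8], [0, 7.1, -9.7, 0, 0, 0, 8], [0, 7.6, -9.3, 0, 0, 0, 8], [0, 8, -8.9, 0, 0, 0, 8], [0, 8.4, -8.6, 0, 0, 0, 8], [0, 0, 0, 0, 0, 0, 8], [0, 0, 0, 0, 0, 0, 8], [0, 0, 0, 0, 0, 0, 8], [0, 0, 0, 0, 0, 0, 8]],
])

```text
time: 32.2
tool_pos: [0.5053, -0.255, 0.4845]
ee_rot: [-3.138, 0.003, 1.568]
wrist_force: [-7.8, -5.7, 3.1]
width: 0.011
finger_force: 30.0
```

Run:
```python
from h import *
np.set_printoptions(precision=4,suppress=True)
o=robot.get_obs();p=o['tool_pos'];print(p,o['wrist_force'],o['finger_force'],o['width'],np.abs(o['qvel']).max(),o['time'])
h=np.array([.4325+.245,.120]); g=np.array([p[0],p[2]-.185])-h; print('r',np.hypot(*g),'phi',np.arctan2(g[1],-g[0])-.02)
c=snap("scene");s=snap("side")
for n,q in (('scene',c),('side',s)):
  for k,z in (('pull',p[2]-.185),('barrel_rim',.162),('eyecup',.154)):
    print(n,k,[(round(float(r['confidence']),2),onz(q,r['xy'],z)) for r in models.tip_of(q,k)][:3])
```

```text
[ 0.5053 -0.255   0.4845] [-7.7544 -5.7108  3.053 ] 29.970140755176544 0.01104099440827476 0.0020245644339825708 32.2
r 0.24876285409335205 phi 0.7859894373487218
scene pull [(0.52, array([ 0.5078, -0.2581,  0.2995])), (0.49, array([0.944 , 0.0147, 0.2995]))]
scene barrel_rim [(0.66, array([ 0.7256, -0.5095,  0.162 ])), (0.6, array([0.5941, 0.1134, 0.162 ]))]
scene eyecup [(0.68, array([0.535, 0.091, 0.154])), (0.49, array([0.5988, 0.1154, 0.154 ]))]
side pull [(0.69, array([ 0.5061, -0.2467,  0.2995]))]
side barrel_rim [(0.66, array([0.5901, 0.1169, 0.162 ]))]
side eyecup [(0.7, array([0.3559, 0.289 , 0.154 ])), (0.48, array([0.5953, 0.1242, 0.154 ])), (0.4, array([0.5532, 0.1914, 0.154 ]))]
```

The lid is held at about 0.78 rad with the pull still gripped, and the arm is still.

```bash
python3 -c "
from bench import robot
print(robot.close_job())"
```

```text
the job is handed in; nothing more can be done
None
```

The brass eyecup is seated level on the open barrel and let go. A tug on the pull showed the lid was caught, so I slid the thumb-piece to its stop, and I handed the job in holding the lid by the pull at about 45° (estimated from the arm's pose); the hand-in returned no verdict.

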